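Roll the long vial onto the reading line

TASK

Two glass vials lie on the flat reading board. With the fingertips, push the longer vial at the top of its side so that it rolls over the board onto the dark line across the board's middle, and leave it lying at rest lengthwise along the line, centred over it and not turned askew. Do not pick the vial up or slide it along unrolled, and leave the shorter vial and the other things round the board where they are.

Things in the scene. Friction and masses are not known exactly. Their poses are not given: they have to be found in the camera images.
- board: Flat white reading board, fixed to the worktop, 120 mm (its x) by 350 mm (its y) by 5 mm thick; origin at the centre of its underside on the worktop, z up. It varies in place and turn. A black line 6 mm wide and 110 mm long runs along its x through its middle (y = 0); short scale ticks stand along the edge nearest the robot.
- line (a point): Middle of the black line, on the board's top face (5 mm above the worktop); axes as the board's: x along the line, y the way along which the vial must roll.
- long_vial: The longer glass vial, lying, 92 mm long, 32 mm diameter over its whole length, white cap at its +x end as wide as the glass; 50 to 100 g. Origin at its middle on its axis, 16 mm above the board's top; x along its axis, y and z turn as it rolls (z up at the start). It starts 85 to 115 mm to the left or right of the line, its axis within 0.08 rad of the line's direction.
- long_vial_cap (a point): Centre of the cap's end face, on the long vial's axis, 46 mm from its origin. The vial is smooth (friction about 0.22 with board and fingers): pushed level at half to three quarters of its height it rolls ahead of the finger and keeps its direction if pushed near its middle. Let go, it coasts on a little (about 1 mm at 30 mm/s, 25 mm at 150 mm/s), then lies still by itself.
- short_vial: The shorter glass vial, lying, 56 mm long, 32 mm diameter, same make, 85 to 115 mm from the line on the other side of it; to be left alone. Origin at its middle on its axis.
- petri: Closed petri dish, 63 mm across, 14 mm high, on the worktop to the right of the board; to be left alone. Origin at the centre of its underside.
- cup: White sample cup with lid, 51 mm across, 63 mm high, on the worktop behind the board; to be left alone. Origin at the centre of its underside.
- stapler: Black stapler, 120 x 34 x 50 mm, on the worktop behind the board to the left; to be left alone. Origin at the centre of its underside.

How it is judged:
On the way:
1. the long vial has rolled at least half a turn (the side that was up faces down) (angle between long_vial's own z axis and vertical above 2.5 rad).
At the end, for the whole second after the job is handed in: The long vial lies still on the board along the line: its axis within 8 mm of the middle of the line's width at the vial's middle and within 0.15 rad of the line's direction, its middle within 30 mm of the line's middle (y of long_vial in the frame of line between -0.008 and 0.008 m and x of long_vial in the frame of line between -0.03 and 0.03 m and angle between the x axis of long_vial and the x axis of line, either way round below 0.15 rad and height (world z) of long_vial between 0.018 and 0.024 m and linear speed of long_vial below 0.01 m/s); the robot touches nothing.
It fails at once if the long vial is lifted off the board (10 mm or more) or stood up (height (world z) of long_vial above 0.031 m).
It fails at once if the short vial is moved more than 15 mm (distance of short_vial from where it was at the start of the episode above 0.015 m).
It fails at once if the petri dish, cup or stapler is moved more than 15 mm (distance of any of petri, cup, stapler from where it was at the start of the episode above 0.015 m).
It also fails if it takes over 42 s, if anything falls off the work surface, if the arm or the gripper's body presses on something with over 40 N, if the wrist force passes 120 N, or if a joint passes its speed limit or range.

ROBOT

A 6-joint arm with a two-finger parallel gripper is mounted at the origin on a cart in front of the work surface, level with it; the furniture and walls round the work are solid. World frame = base frame: x ahead of the robot, y to its left, z up, the work surface at z = 0. Lengths are in m, angles in rad, forces in N, time in s.
With the tool pointing down it reaches from about 0.375 to 0.975 m from the base axis. Payload 3.8 kg.
Tool frame: the origin (TCP) lies at the very end of the fingers, on their centre line; the grasp point (between the pads) lies 19 mm behind it; z points along the fingers, y is the line along which they close (so a half turn about z gives the same grasp; the last joint's range is limited). The gripper opens to 85 mm and grips with 20 to 120 N. Pads are 22 mm wide; open, the fingers measure 114 mm over their backs; the gripper's body (76 mm by 85 mm) begins 54 mm behind the grasp point. The pads swing forward as they close: fully open they stand 13 mm farther back than shut.
Start: joints at [-1.353, 0.264, 1.604, -0, 1.274, -0.037], TCP at [0.17, -0.653, 0.231] pointing down, gripper open.
Joint ranges: [-2.63, 2.63], [-0.94, 2.18], [0.31, 2.57], [-1.31, 4.45], [0, 2.66], [-2.55, 2.55]. Speed limits (rad/s): [2.57, 2.57, 3.14, 3.14, 3.14, 3.14].

INTERFACE

Orientations are given as a rotation vector (axis times angle).
In Python, from workcell import monitor, viewer, workorder gives the robot as it stands.
- The arm moves only by the tool jog_arm, never from a script. Its argument "commands" is a list of rows, each an object with "travel": the shift along the tool's x, y, z in mm, a list of three; "rot": the turn, a rotation vector about the tool's x, y, z in degrees, a list of three; "claw": the closure in counts, from 0 (fully open) to 255 (shut). A call has exactly 5 rows; each row shifts and turns the commanded pose from where the row before left it, along the tool's axes as they then stand; what a row does not reach is not made up. A row lasts 1/10 s, in which the tool goes at most 50 mm and 8.59 degrees, less where a joint would pass 70% of its speed; a pose out of reach is approached as far as the arm can. A call is refused whole if a number of a shift passes 50 or a number of a turn 8.59, either way. A call with a gripper value outside its range is refused whole. The fingers move at their own pace and stop on an object; "force" is the grip in N (left out, the last holds). Time passes only in rows, so rows that do not move let the fingers close, or fill a call up. It gives the time, the measured TCP pose, the force, the opening and the grip force at its end, in the units of the state.
- monitor.read_state(): the state, without advancing time (a new reading comes with each control period).
- viewer.read_camera(name): name is "side" or "top"; returns a dict with "color" (384x512x3 uint8, blue, green, red), "camera_matrix" (3x3 intrinsics, pixels), "k1" (the pictures are not rectified: a ray, as slopes to the right and down, at radius r is drawn at 1 + k1 r^2 times it, then the intrinsics apply), "R" (3x3) and "t" (3): a world point X has camera coordinates R X + t. Camera axes: x right, y down, z forward; pixel columns grow to the right and rows downward; lengths in m; the calibration is good to about 2 mm. A picture is of the moment at which its call begins. There is no depth.
- workorder.finish_job(): hands the job in; it is judged then, once.
The state is a dict: "time": time; "q": joint angles; "joint_vel": joint speeds; "joint_torque": joint torques, N m; "tool_pos": TCP position; "tcp_rot": TCP orientation; "wrist_force": force on the tool from outside, world axes, zero at the start; "torque": the same for the moment, N m; "width": opening from 0.0 (shut) to 1.0 (fully open); "grip_force": force on a finger pad.
Only numpy, scipy, OpenCV 4.12 (cv2) and the standard library are available. Lean on these libraries where they do the work, as an engineer would, in place of code of your own. Each camera call takes 0.05 s, during which the arm holds its last target. There are 200 camera calls.

## Working session

There is one attempt and no reset: what is moved stays moved. The work goes in short steps, Python scripts to look and compute and a tool call to move; the robot and the scene stay as the last step left them, time stands still between calls to the robot, and variables do not carry over. Pictures are saved under pics/ and viewed, at most 10 in all, crops included, and the job is handed in when it is done.

Besides the shell and the picture viewer there is one more tool, called after "Request:" as name(argument=value, ...) on one line, values as JSON. jog_arm: Moves the arm, as the interface text tells. Its arguments: {"type":"object","properties":{"commands":{"type":"array","items":{"type":"object","properties":{"travel":{"type":"array","items":{"type":"number"}},"rot":{"type":"array","items":{"type":"number"}},"claw":{"type":"number"}}}},"force":{"type":"number"}},"required":["commands"]}

```bash
mkdir -p pics
cat > h.py <<'E'
import numpy as np, cv2
from workcell import monitor, viewer, workorder
def ray(c,uv):
    K=c["camera_matrix"]; K=np.array(K); k=c["k1"]
    p=cv2.undistortPoints(np.array(uv,float).reshape(-1,1,2),K,np.array([k,0,0,0],float)).reshape(-1,2)
    R=np.array(c["R"]);t=np.array(c["t"]).ravel()
    d=np.c_[p,np.ones(len(p))]@R
    return -R.T@t,d
def onz(c,uv,z):
    o,d=ray(c,uv); return o+d*((z-o[2])/d[:,2])[:,None]
E
python3 - <<'E'
from h import *
ims=[]
for n in("top","side"):
    c=viewer.read_camera(n); cv2.imwrite(f"pics/{n}0.png",c["color"]); o,_=ray(c,[[0,0]]); print(n,o,np.array(c["R"]).round(3).tolist(),c["k1"])
s=monitor.read_state();print(s["time"],s["tool_pos"],s["tcp_rot"],s["width"])
from scipy.spatial.transform import Rotation as Ro
print(Ro.from_rotvec(s["tcp_rot"]).as_matrix().round(3))
E
```

```text
top [ 0.3760952  -0.09470264  1.07091959] [[0.014, -1.0, 0.001], [-0.989, -0.014, -0.145], [0.145, 0.001, -0.989]] 0.0510169661514623
side [0.3699239  0.65321792 0.6500983 ] [[-0.964, -0.266, 0.015], [-0.177, 0.594, -0.785], [0.2, -0.759, -0.62]] -0.038230796772978824
0.1 [ 0.17001517 -0.65255048  0.23006582] [-3.11410872e+00 -3.98961817e-01  2.94688401e-04] 1.003631709237225
[[ 0.968  0.252 -0.   ]
 [ 0.252 -0.968  0.002]
 [ 0.    -0.002 -1.   ]]
```

View pics/top0.png

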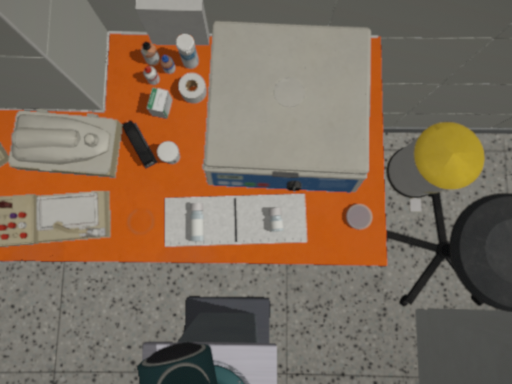

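View pics/side0.png

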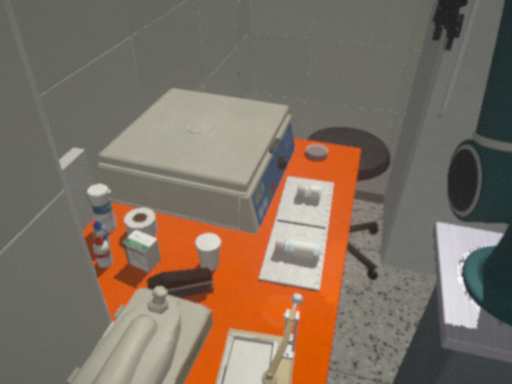

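The top view shows the board at about (165–307, 195–247), with the line at column 236. The long vial is on its left at (196, 222), cap up, and the short vial on its right at (276, 218). Next I'll measure these more precisely.

Run:
```python
from h import *
c=viewer.read_camera("top"); im=c["color"]
cv2.imwrite("pics/crop.png",cv2.resize(im[185:255,155:315],None,fx=5,fy=5,interpolation=cv2.INTER_CUBIC))
hsv=cv2.cvtColor(im,cv2.COLOR_BGR2HSV)
m=np.zeros(im.shape[:2],np.uint8); m[185:255,155:315]=(hsv[185:255,155:315,1]<110)*255
m=cv2.morphologyEx(m,cv2.MORPH_OPEN,np.ones((9,9)))
cs,_=cv2.findContours(m,0,2); k=max(cs,key=cv2.contourArea); r=cv2.minAreaRect(k); b=cv2.boxPoints(r)
B=onz(c,b,.005);print(b.round(1).tolist(),B.round(4).tolist(),B.mean(0))
g=cv2.cvtColor(im,cv2.COLOR_BGR2GRAY); 
m=np.zeros_like(g); m[192:248,226:246]=(g[192:248,226:246]<110)*255
v,u=np.nonzero(m); P=onz(c,np.c_[u,v],.005)
w=np.polyfit(P[:,0],P[:,1],1);print("line",P.mean(0),P.min(0),P.max(0),w,len(u))
```

```text
[[162.8000030517578, 197.3000030517578], [305.1000061035156, 193.10000610351562], [306.6000061035156, 242.1999969482422], [164.1999969482422, 246.39999389648438]] [[0.4991, 0.1261, 0.005], [0.5149, -0.2301, 0.005], [0.393, -0.2331, 0.005], [0.3778, 0.1169, 0.005]] [ 0.44617947 -0.0550221   0.005     ]
line [ 0.43997235 -0.05657667  0.005     ] [ 0.37834922 -0.07657075  0.005     ] [ 0.51522862 -0.0396529   0.005     ] [ 0.03336736 -0.07125739] 102
```

View pics/crop.png

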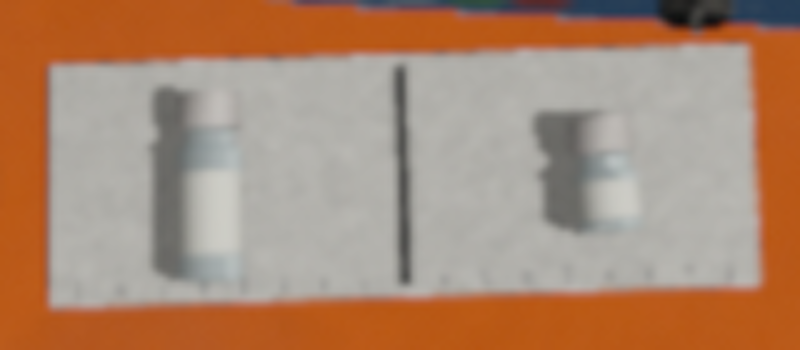

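The crop shows the line from (400,66) to (405,283). The long vial's cap end is at about (213,90) and its base at (212,281). The short vial is at about (608,170).

Run:
```python
from h import *
c=viewer.read_camera("top")
f=lambda a:np.array([155,185])+(np.array(a)+.5)/5-.5
L=onz(c,f([[400,66],[405,283]]),.005); V=onz(c,f([[213,90],[212,281]]),.021); S=onz(c,f([[606,112],[610,232]]),.021)
C=onz(c,f([[50,64],[750,44],[762,286],[50,307]]),.005)
for n,p in(("L",L),("V",V),("S",S)): print(n,p.round(4).tolist(),p.mean(0).round(4),"az",np.degrees(np.arctan2(p[0,1]-p[1,1],p[0,0]-p[1,0])).round(2),np.linalg.norm(p[0]-p[1]).round(4))
print("C",C.round(4).tolist(),C.mean(0).round(4))
```

```text
L [[0.5004, -0.0535, 0.005], [0.3927, -0.0581, 0.005]] [ 0.4466 -0.0558  0.005 ] az 2.46 0.1078
V [[0.4854, 0.0377, 0.021], [0.3922, 0.0351, 0.021]] [0.4388 0.0364 0.021 ] az 1.61 0.0932
S [[0.4772, -0.1559, 0.021], [0.4186, -0.1581, 0.021]] [ 0.4479 -0.157   0.021 ] az 2.21 0.0587
C [[0.499, 0.1215, 0.005], [0.5141, -0.2288, 0.005], [0.3939, -0.2341, 0.005], [0.3789, 0.1161, 0.005]] [ 0.4464 -0.0563  0.005 ]
```

Request:
jog_arm(commands=[{"travel": [30.5, -17.9, 0], "claw": 165}, {"travel": [30.5, -17.9, 0], "claw": 165}, {"travel": [30.5, -17.9, 0], "claw": 165}, {"travel": [30.5, -17.9, 0], "claw": 165}, {"travel": [30.5, -17.9, 0], "claw": 165}])

```text
$.commands[0]: bad value
```

Request:
jog_arm(commands=[{"travel": [30.5, -17.9, 0], "claw": 165}, {"travel": [30.5, -17.9, 0], "claw": 165}, {"travel": [30.5, -17.9, 0], "claw": 165}, {"travel": [30.5, -17.9, 0], "claw": 165}, {"travel": [30.5, -17.9, 0], "claw": 165}])

```text
$.commands[0]: bad value
```

Every row probably has to include all the fields.

Request:
jog_arm(commands=[{"travel": [30.5, -17.9, 0], "rot": [0, 0, 0], "claw": 165}, {"travel": [30.5, -17.9, 0], "rot": [0, 0, 0], "claw": 165}, {"travel": [30.5, -17.9, 0], "rot": [0, 0, 0], "claw": 165}, {"travel": [30.5, -17.9, 0], "rot": [0, 0, 0], "claw": 165}, {"travel": [30.5, -17.9, 0], "rot": [0, 0, 0], "claw": 165}], force=20)

```text
time: 0.7
tool_pos: [0.2959, -0.527, 0.2311]
tcp_rot: [-3.116, -0.399, 0.0]
wrist_force: [0.3, -0.5, -0.1]
width: 0.351
grip_force: 0.0
```

Request:
jog_arm(commands=[{"travel": [30.5, -17.9, 0], "rot": [0, 0, 0], "claw": 165}, {"travel": [30.5, -17.9, 0], "rot": [0, 0, 0], "claw": 165}, {"travel": [30.5, -17.9, 0], "rot": [0, 0, 0], "claw": 165}, {"travel": [30.5, -17.9, 0], "rot": [0, 0, 0], "claw": 165}, {"travel": [30.5, -17.9, 0], "rot": [0, 0, 0], "claw": 165}])

```text
time: 1.2
tool_pos: [0.4209, -0.4019, 0.2312]
tcp_rot: [-3.116, -0.399, 0.0]
wrist_force: [1.7, -0.9, 0.4]
width: 0.351
grip_force: 0.0
```

Request:
jog_arm(commands=[{"travel": [9.2, -31.1, 0], "rot": [0, 0, 0], "claw": 165}, {"travel": [9.2, -31.1, 0], "rot": [0, 0, 0], "claw": 165}, {"travel": [9.2, -31.1, 0], "rot": [0, 0, 0], "claw": 165}, {"travel": [9.2, -31.1, 0], "rot": [0, 0, 0], "claw": 165}, {"travel": [9.2, -31.1, 0], "rot": [0, 0, 0], "claw": 165}])

```text
time: 1.7
tool_pos: [0.4252, -0.2397, 0.2311]
tcp_rot: [-3.116, -0.399, 0.0]
wrist_force: [0.5, 0.4, 0.2]
width: 0.354
grip_force: 0.0
```

Request:
jog_arm(commands=[{"travel": [9.2, -31.1, 0], "rot": [0, 0, 0], "claw": 165}, {"travel": [9.2, -31.1, 0], "rot": [0, 0, 0], "claw": 165}, {"travel": [9.2, -31.1, 0], "rot": [0, 0, 0], "claw": 165}, {"travel": [9.2, -31.1, 0], "rot": [0, 0, 0], "claw": 165}, {"travel": [9.2, -31.1, 0], "rot": [0, 0, 0], "claw": 165}])

```text
time: 2.2
tool_pos: [0.4305, -0.0777, 0.2313]
tcp_rot: [3.116, 0.399, 0.0]
wrist_force: [0.1, 0.0, -0.7]
width: 0.352
grip_force: 0.0
```

Request:
jog_arm(commands=[{"travel": [9.2, -31.1, 0], "rot": [0, 0, 0], "claw": 165}, {"travel": [9.2, -31.1, 0], "rot": [0, 0, 0], "claw": 165}, {"travel": [9.2, -31.1, 0], "rot": [0, 0, 0], "claw": 165}, {"travel": [9.2, -31.1, 0], "rot": [0, 0, 0], "claw": 165}, {"travel": [9.2, -31.1, 0], "rot": [0, 0, 0], "claw": 165}])

```text
time: 2.7
tool_pos: [0.4358, 0.0844, 0.2313]
tcp_rot: [3.116, 0.399, 0.0]
wrist_force: [-0.7, -0.6, 0.6]
width: 0.35
grip_force: 0.0
```

Request:
jog_arm(commands=[{"travel": [0, 0, 0], "rot": [0, 0, -7.79], "claw": 165}, {"travel": [0, 0, 0], "rot": [0, 0, -7.79], "claw": 165}, {"travel": [0, 0, 0], "rot": [0, 0, -7.79], "claw": 165}, {"travel": [0, 0, 0], "rot": [0, 0, -7.79], "claw": 165}, {"travel": [0, 0, 0], "rot": [0, 0, -7.79], "claw": 165}])

```text
time: 3.2
tool_pos: [0.4359, 0.0832, 0.2312]
tcp_rot: [-2.801, -1.423, 0.0]
wrist_force: [0.7, 0.5, 0.0]
width: 0.353
grip_force: 0.0
```

Request:
jog_arm(commands=[{"travel": [0, 0, 0], "rot": [0, 0, -7.79], "claw": 165}, {"travel": [0, 0, 0], "rot": [0, 0, -7.79], "claw": 165}, {"travel": [0, 0, 0], "rot": [0, 0, -7.79], "claw": 165}, {"travel": [0, 0, 0], "rot": [0, 0, -7.79], "claw": 165}, {"travel": [0, 0, 0], "rot": [0, 0, -7.79], "claw": 165}])

```text
time: 3.7
tool_pos: [0.4359, 0.0831, 0.2312]
tcp_rot: [-2.166, -2.275, 0.0]
wrist_force: [-0.1, -0.1, 0.6]
width: 0.352
grip_force: 0.0
```

```bash
cat > s.py <<'E'
from h import *
from scipy.spatial.transform import Rotation as Ro
s=monitor.read_state(); R=Ro.from_rotvec(s["tcp_rot"]).as_matrix()
print(s["time"],s["tool_pos"],"yaw of tool y",np.degrees(np.arctan2(R[1,1],R[0,1])),R[:,2].round(3))
E
python3 s.py
```

```text
3.7 [0.43593311 0.08309648 0.23117045] yaw of tool y 2.8221472093235755 [-0. -0. -1.]
```

Request:
jog_arm(commands=[{"travel": [0, 0, 35], "rot": [0, 0, 0], "claw": 165}, {"travel": [0, 0, 35], "rot": [0, 0, 0], "claw": 165}, {"travel": [0, 0, 35], "rot": [0, 0, 0], "claw": 165}, {"travel": [0, 0, 35], "rot": [0, 0, 0], "claw": 165}, {"travel": [0, 0, 35], "rot": [0, 0, 0], "claw": 165}])

```text
time: 4.2
tool_pos: [0.4361, 0.0831, 0.0552]
tcp_rot: [2.172, 2.269, 0.001]
wrist_force: [-0.5, 0.2, 0.1]
width: 0.35
grip_force: 0.0
```

Request:
jog_arm(commands=[{"travel": [0, 0, 12], "rot": [0, 0, 0], "claw": 165}, {"travel": [0, 0, 12], "rot": [0, 0, 0], "claw": 165}, {"travel": [0, 0, 12], "rot": [0, 0, 0], "claw": 165}, {"travel": [0, 0, 0], "rot": [0, 0, 0], "claw": 165}, {"travel": [0, 0, 0], "rot": [0, 0, 0], "claw": 165}])

```text
time: 4.7
tool_pos: [0.437, 0.0832, 0.021]
tcp_rot: [2.172, 2.269, 0.002]
wrist_force: [-0.5, 0.6, -0.7]
width: 0.351
grip_force: 0.0
```

```bash
python3 s.py
python3 - <<'E'
from h import *
c=viewer.read_camera("side"); cv2.imwrite("pics/side1.png",cv2.resize(c["color"][150:310,220:370],None,fx=3.5,fy=3.5,interpolation=cv2.INTER_CUBIC))
E
```

```text
4.7 [0.43697246 0.08322881 0.02101775] yaw of tool y 2.4991802081792134 [ 0.001  0.    -1.   ]
```

View pics/side1.png

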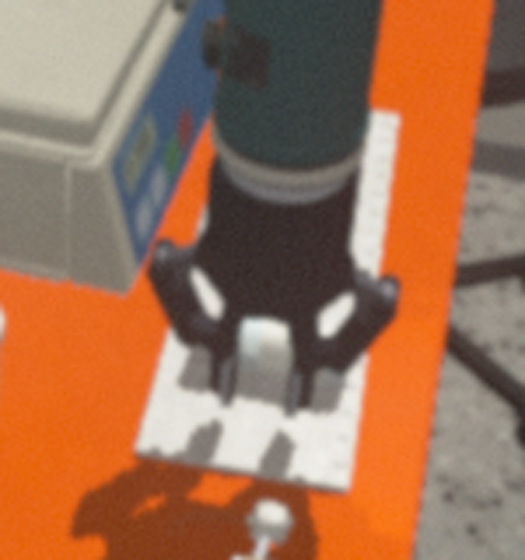

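The fingertips stand just behind the vial and straddle its middle, with the tips at crop (232,400) and (295,410). Now I'll push slowly.

Request:
jog_arm(commands=[{"travel": [-3, 0, 0], "rot": [0, 0, 0], "claw": 165}, {"travel": [-3, 0, 0], "rot": [0, 0, 0], "claw": 165}, {"travel": [-3, 0, 0], "rot": [0, 0, 0], "claw": 165}, {"travel": [-3, 0, 0], "rot": [0, 0, 0], "claw": 165}, {"travel": [-3, 0, 0], "rot": [0, 0, 0], "claw": 165}])

```text
time: 5.25
tool_pos: [0.4368, 0.0678, 0.0204]
tcp_rot: [2.173, 2.269, 0.0]
wrist_force: [-0.1, -0.2, 0.5]
width: 0.357
grip_force: 0.0
```

Request:
jog_arm(commands=[{"travel": [-3, 0, 0], "rot": [0, 0, 0], "claw": 165}, {"travel": [-3, 0, 0], "rot": [0, 0, 0], "claw": 165}, {"travel": [-3, 0, 0], "rot": [0, 0, 0], "claw": 165}, {"travel": [-3, 0, 0], "rot": [0, 0, 0], "claw": 165}, {"travel": [-3, 0, 0], "rot": [0, 0, 0], "claw": 165}])

```text
time: 5.75
tool_pos: [0.4374, 0.0529, 0.0203]
tcp_rot: [-2.173, -2.269, 0.0]
wrist_force: [-0.9, 0.0, 0.5]
width: 0.353
grip_force: 0.0
```

Request:
jog_arm(commands=[{"travel": [-3, 0, 0], "rot": [0, 0, 0], "claw": 165}, {"travel": [-3, 0, 0], "rot": [0, 0, 0], "claw": 165}, {"travel": [-3, 0, 0], "rot": [0, 0, 0], "claw": 165}, {"travel": [-3, 0, 0], "rot": [0, 0, 0], "claw": 165}, {"travel": [-3, 0, 0], "rot": [0, 0, 0], "claw": 165}])

```text
time: 6.25
tool_pos: [0.4381, 0.0379, 0.0203]
tcp_rot: [-2.172, -2.269, 0.0]
wrist_force: [0.2, 0.1, -0.8]
width: 0.354
grip_force: 0.0
```

```bash
python3 s.py
python3 - <<'E'
from h import *
c=viewer.read_camera("side");d=viewer.read_camera("top")
a=cv2.resize(c["color"][150:310,220:370],(525,560),interpolation=cv2.INTER_CUBIC)[:420]
b=cv2.resize(d["color"][185:255,155:315],None,fx=5,fy=5,interpolation=cv2.INTER_CUBIC)
cv2.imwrite("pics/a2.png",np.vstack([cv2.resize(a,(312,250)),np.zeros((0,312,3),np.uint8)])); 
o=np.zeros((600,800,3),np.uint8);o[:350]=b;o[350:,:312]=cv2.resize(a,(312,250));cv2.imwrite("pics/a2.png",o)
E
```

```text
6.25 [0.43809485 0.03790866 0.02028128] yaw of tool y 2.4991269953382496 [-0.  0. -1.]
```

View pics/a2.png

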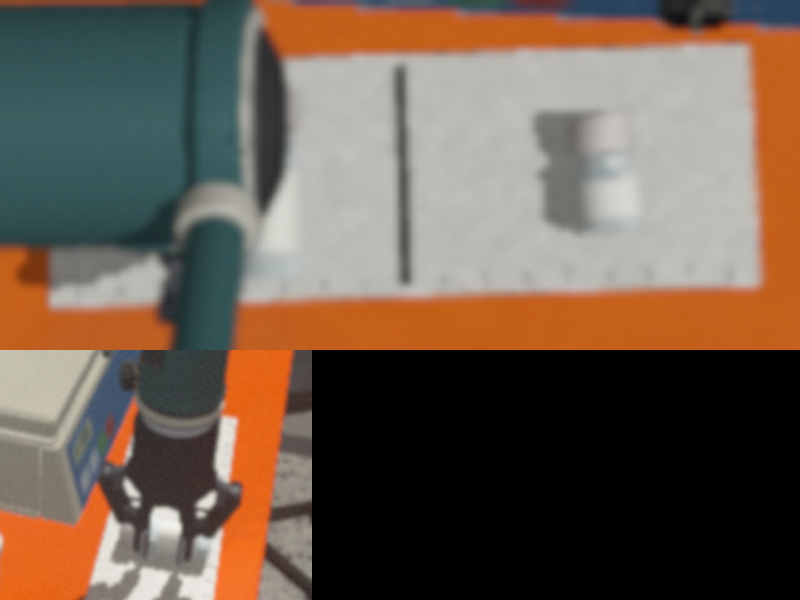

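The vial's right edge has moved from 242 to 298 in the crop, about 28 mm, so it's rolling ahead of the finger. The short vial is untouched. I'll push about 45 mm more, then look.

Request:
jog_arm(commands=[{"travel": [-3, 0, 0], "rot": [0, 0, 0], "claw": 165}, {"travel": [-3, 0, 0], "rot": [0, 0, 0], "claw": 165}, {"travel": [-3, 0, 0], "rot": [0, 0, 0], "claw": 165}, {"travel": [-3, 0, 0], "rot": [0, 0, 0], "claw": 165}, {"travel": [-3, 0, 0], "rot": [0, 0, 0], "claw": 165}])

```text
time: 6.85
tool_pos: [0.4387, 0.0229, 0.0203]
tcp_rot: [-2.173, -2.269, -0.0]
wrist_force: [-1.2, 0.7, 0.5]
width: 0.353
grip_force: 0.0
```

Request:
jog_arm(commands=[{"travel": [-3, 0, 0], "rot": [0, 0, 0], "claw": 165}, {"travel": [-3, 0, 0], "rot": [0, 0, 0], "claw": 165}, {"travel": [-3, 0, 0], "rot": [0, 0, 0], "claw": 165}, {"travel": [-3, 0, 0], "rot": [0, 0, 0], "claw": 165}, {"travel": [-3, 0, 0], "rot": [0, 0, 0], "claw": 165}])

```text
time: 7.35
tool_pos: [0.4394, 0.0079, 0.0203]
tcp_rot: [2.172, 2.269, -0.0]
wrist_force: [0.6, 0.2, -0.0]
width: 0.354
grip_force: 0.0
```

Request:
jog_arm(commands=[{"travel": [-3, 0, 0], "rot": [0, 0, 0], "claw": 165}, {"travel": [-3, 0, 0], "rot": [0, 0, 0], "claw": 165}, {"travel": [-3, 0, 0], "rot": [0, 0, 0], "claw": 165}, {"travel": [-3, 0, 0], "rot": [0, 0, 0], "claw": 165}, {"travel": [-3, 0, 0], "rot": [0, 0, 0], "claw": 165}])

```text
time: 7.85
tool_pos: [0.4401, -0.0071, 0.0203]
tcp_rot: [-2.173, -2.269, -0.0]
wrist_force: [-0.0, -0.4, 0.4]
width: 0.352
grip_force: 0.0
```

```bash
python3 s.py
python3 - <<'E'
from h import *
d=viewer.read_camera("top")
b=cv2.resize(d["color"][185:255,155:315],None,fx=5,fy=5,interpolation=cv2.INTER_CUBIC)
cv2.imwrite("pics/a3.png",b)
E
```

```text
7.85 [ 0.44006152 -0.00707523  0.02029169] yaw of tool y 2.4955606314186722 [ 0.  0. -1.]
```

View pics/a3.png

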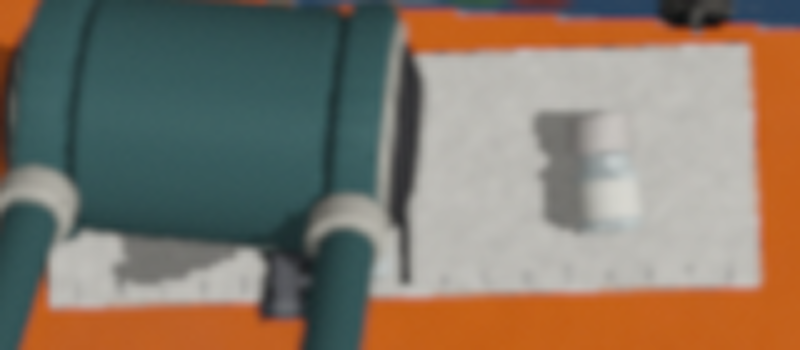

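The vial's base corner is near (396,270), almost on the line, and the arm hides the rest. I'll back off to see it clearly before the last push.

Request:
jog_arm(commands=[{"travel": [15, 0, 0], "rot": [0, 0, 0], "claw": 165}, {"travel": [20, 0, 0], "rot": [0, 0, 0], "claw": 165}, {"travel": [20, 0, 0], "rot": [0, 0, 0], "claw": 165}, {"travel": [20, 0, 0], "rot": [0, 0, 0], "claw": 165}, {"travel": [15, 0, 0], "rot": [0, 0, 0], "claw": 165}])

```text
time: 8.4
tool_pos: [0.4361, 0.0841, 0.0203]
tcp_rot: [-2.172, -2.27, -0.0]
wrist_force: [-0.5, -0.7, -0.1]
width: 0.349
grip_force: 0.0
```

```bash
python3 s.py
python3 - <<'E'
from h import *
d=viewer.read_camera("top")
b=cv2.resize(d["color"][185:255,155:315],None,fx=5,fy=5,interpolation=cv2.INTER_CUBIC)
cv2.imwrite("pics/a4.png",b)
E
```

```text
8.4 [0.43606037 0.08405398 0.02032815] yaw of tool y 2.5188669887060424 [ 0.  0. -1.]
```

View pics/a4.png

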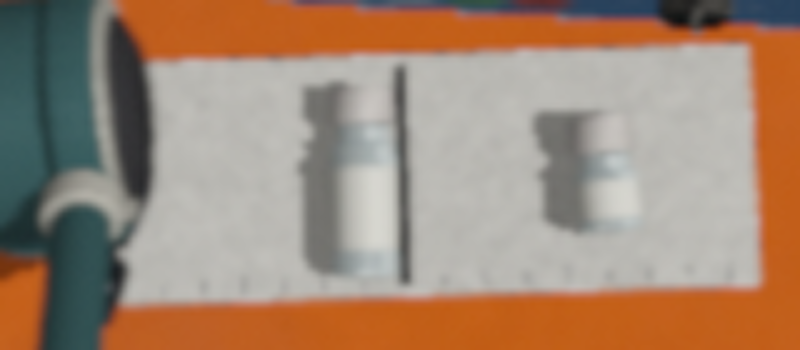

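The vial is aligned and lies just left of the line, with its axis running from about (365,84) to (368,275). I'll compute the gap that's left.

Run:
```python
from h import *
c=viewer.read_camera("top")
f=lambda a:np.array([155,185])+(np.array(a)+.5)/5-.5
V=onz(c,f([[365,84],[368,275]]),.021); L=onz(c,f([[400,66],[405,283]]),.005)
print(V.round(4).tolist(),V.mean(0),np.degrees(np.arctan2(*(V[0]-V[1])[[1,0]])))
x=L[0]-L[1];x/=np.linalg.norm(x);d=V.mean(0)-L.mean(0);print("in line frame x,y",d@x,d@[-x[1],x[0],0])
```

```text
[[0.4894, -0.037, 0.021], [0.3961, -0.0406, 0.021]] [ 0.44273715 -0.03878323  0.021     ] 2.184585840633247
in line frame x,y -0.003109386556414109 0.017130315112371664
```

Request:
jog_arm(commands=[{"travel": [-20, 0, 0], "rot": [0, 0, 0], "claw": 165}, {"travel": [-20, 0, 0], "rot": [0, 0, 0], "claw": 165}, {"travel": [-20, 0, 0], "rot": [0, 0, 0], "claw": 165}, {"travel": [-12, 0, 0], "rot": [0, 0, 0], "claw": 165}, {"travel": [-6, 0, 0], "rot": [0, 0, 0], "claw": 165}])

```text
time: 9.0
tool_pos: [0.4395, 0.0039, 0.0203]
tcp_rot: [2.174, 2.268, -0.0]
wrist_force: [1.1, 0.1, -0.4]
width: 0.353
grip_force: 0.0
```

Request:
jog_arm(commands=[{"travel": [-3, 0, 0], "rot": [0, 0, 0], "claw": 165}, {"travel": [-3, 0, 0], "rot": [0, 0, 0], "claw": 165}, {"travel": [-3, 0, 0], "rot": [0, 0, 0], "claw": 165}, {"travel": [-3, 0, 0], "rot": [0, 0, 0], "claw": 165}, {"travel": [-3, 0, 0], "rot": [0, 0, 0], "claw": 165}])

```text
time: 9.5
tool_pos: [0.4402, -0.0097, 0.0203]
tcp_rot: [-2.172, -2.27, -0.0]
wrist_force: [-0.6, -0.9, 0.8]
width: 0.358
grip_force: 0.0
```

Request:
jog_arm(commands=[{"travel": [-3, 0, 0], "rot": [0, 0, 0], "claw": 165}, {"travel": [-3, 0, 0], "rot": [0, 0, 0], "claw": 165}, {"travel": [-3, 0, 0], "rot": [0, 0, 0], "claw": 165}, {"travel": [-3, 0, 0], "rot": [0, 0, 0], "claw": 165}, {"travel": [-3, 0, 0], "rot": [0, 0, 0], "claw": 165}])

```text
time: 10.0
tool_pos: [0.4409, -0.0251, 0.0203]
tcp_rot: [2.173, 2.269, 0.0]
wrist_force: [-0.3, -0.4, 0.3]
width: 0.353
grip_force: 0.0
```

Request:
jog_arm(commands=[{"travel": [10, 0, 0], "rot": [0, 0, 0], "claw": 165}, {"travel": [20, 0, 0], "rot": [0, 0, 0], "claw": 165}, {"travel": [25, 0, 0], "rot": [0, 0, 0], "claw": 165}, {"travel": [25, 0, 0], "rot": [0, 0, 0], "claw": 165}, {"travel": [20, 0, 0], "rot": [0, 0, 0], "claw": 165}])

```text
time: 10.5
tool_pos: [0.4361, 0.0768, 0.0203]
tcp_rot: [-2.172, -2.269, -0.0]
wrist_force: [-0.8, 0.2, -0.2]
width: 0.353
grip_force: 0.0
```

```bash
python3 s.py
python3 - <<'E'
from h import *
d=viewer.read_camera("top")
b=cv2.resize(d["color"][185:255,155:315],None,fx=5,fy=5,interpolation=cv2.INTER_CUBIC)
cv2.imwrite("pics/a5.png",b)
E
```

```text
10.5 [0.43612555 0.07678687 0.02029927] yaw of tool y 2.5068903740567903 [-0.  0. -1.]
```

View pics/a5.png

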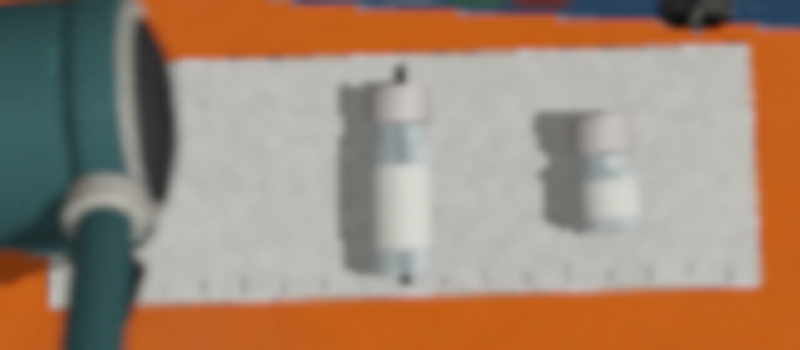

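The vial now covers the line. Its axis runs from about (400,83) to (404,275), with line ends visible at (400,75) and (405,278), so it's centred and straight. The short vial hasn't moved.

```bash
python3 -c "
from h import *
print(workorder.finish_job())"
```

```text
the job is handed in; nothing more can be done
None
```

I rolled the long vial onto the line, where it lies at rest, centred and straight as far as the last top picture shows. I then handed the job in at about 10.5 s; no verdict came back. The short vial looks unmoved in that picture, and the arm stayed clear of the other things.

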